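# Free a milled tray half from its keeper bar and register it on the pins

## Robot

A 6-joint arm with a two-finger parallel gripper is mounted at the origin on the work surface; the furniture and walls round the work are solid. World frame = base frame: x ahead of the robot, y to its left, z up, the work surface at z = 0. Lengths are in m, angles in rad, forces in N, time in s.
With the tool pointing down it reaches from about 0.3 to 0.875 m from the base axis. Payload 6.4 kg.
Tool frame: the origin (TCP) lies between the finger pads; the fingertips stand 25 mm ahead of it and the grasp point (between the pads) lies 6 mm ahead of it; z points along the fingers, y is the line along which they close (so a half turn about z gives the same grasp; the last joint's range is limited). The gripper opens to 85 mm and grips with 20 to 120 N. Pads are 22 mm wide; open, the fingers measure 114 mm over their backs; the gripper's body (76 mm by 85 mm) begins 54 mm behind the grasp point. The pads swing forward as they close: fully open they stand 13 mm farther back than shut.
Start: joints at [-1.555, 0.181, 1.607, -0, 1.354, -0.206], TCP at [0.127, -0.561, 0.256] pointing down, gripper open.
Joint ranges: [-2.99, 2.99], [-0.89, 2.07], [0.3, 2.58], [-1.14, 4.28], [0, 2.63], [-3.12, 3.12]. Speed limits (rad/s): [2.57, 2.57, 3.01, 3.14, 3.14, 3.14].

## Interface

Orientations are given as a unit quaternion [w, x, y, z].
In Python, from bench import ctrl gives the robot as it stands.
- The arm moves only by the tool servo_tool, never from a script. Its argument "series" is text: rows parted by semicolons, each of 7 numbers parted by spaces: the gripper command: -1 is fully open, 1 is shut, values between are in proportion, then the shift along the tool's x, y, z in m, then the turn, a rotation vector about the tool's x, y, z in degrees. A call has 1 to 12 rows; each row is the pose to reach, as a shift and turn from the pose commanded when the call began, along the tool's axes at that moment; what a row does not reach only later rows make up. A row lasts 1/12 s, in which the tool goes at most 41.7 mm and 7.16 degrees, less where a joint would pass 70% of its speed; a pose out of reach is approached as far as the arm can. A call with a gripper value outside its range is refused whole. The fingers move at their own pace and stop on an object; the grip force is fixed at half the most. Time passes only in rows, so rows that repeat a pose let the fingers close. It gives the time, the measured TCP pose, the force, the opening and the grip force at its end, in the units of the state.
- ctrl.get_obs(): the state, without advancing time (a new reading comes with each control period).
- ctrl.camera(name): name is "side" or "top"; returns a dict with "img" (480x640x3 uint8, red, green, blue), "z_map" (480x640 float32, m along the optical axis (not along the pixel's ray), 0 where there is no reading), "fovy" (degrees; the focal length in pixels is half the picture's height over the tangent of half this angle, whatever the lens; pixels are square), "cx", "cy" (the principal point, pixels), "extrinsics" (4x4, takes a point from camera to world coordinates). Camera axes: x right, y down, z forward; pixel columns grow to the right and rows downward; lengths in m; the calibration is good to about 2 mm. A picture is of the moment at which its call begins.
- ctrl.hand_in(): hands the job in; it is judged then, once.
The state is a dict: "time_s": time; "q": joint angles; "dq": joint speeds; "joint_efforts": joint torques, N m; "eef_pos": TCP position; "eef_rot": TCP orientation; "wrist_force": force on the tool from outside, world axes, zero at the start; "torque": the same for the moment, N m; "opening": opening from 0.0 (shut) to 1.0 (fully open); "grasp_force": force on a finger pad.
Only numpy, scipy, OpenCV 4.12 (cv2) and the standard library are available. Lean on these libraries where they do the work, as an engineer would, in place of code of your own. Each camera call takes 0.05 s, during which the arm holds its last target. There are 200 camera calls.

## Task

Take the black retaining bar with the yellow grip out of the two brackets of the red fixture (slide it out from under the bracket lips, then lift) and lay it flat in the empty blue tray beside the fixture, standing on its two feet. Then slide the released grey tray half along the red deck, clear of the brackets, to register it: press its far edge firmly, with about 12 newtons, against the two end pins, then its side against the single side pin in the same way, and leave it home on all three. Be gentle: do not pry the bar against the brackets or ram the part into the pins (never over 30 newtons), and leave the jar, the bottle and the torque driver alone.

Things in the scene. Friction and masses are not known exactly. Their poses are not given: they have to be found in the camera images.
- fixture: Red deck 204 x 180 x 12 mm fixed to the bench, carrying two grey brackets and three steel pins. Origin on the bench; the deck spans x -98..106, y -90..90 mm of it, its top at z = 12. x points from the brackets to the two end pins, z up. Brackets at y = +70 and -70 (inner faces at +-63, tops at z = 46).
- throat (a point): Where the bar's origin is when the bar is free to lift: fixture (-29, 0, 14.5) mm, axes as the fixture's. Both brackets alike, fixture x in mm: front wall -60..-52, bar floor at z 23, lip over x -60..-38 (underside z 38, 3 mm over the bar), open throat -38..-20, back wall -20..-12. The bar starts under the lips: slide it some 15 mm in +x (back walls stop its centre at x -26), then lift.
- home (a point): Where the tray half's origin is when home on the pins: fixture (37, -14, 12) mm, axes as the fixture's. The tray half's +x face then touches both end pins and its -y face the side pin.
- end_pins: The two rigid steel end pins, 12 mm in diameter, 17 mm tall, standing on the deck. Origin midway between them at their feet, fixture (90, -14, 12) mm; the pins at y = -32 and +32 mm of it, axes as the fixture's. Touch and force tell when the part bears on them.
- side_pin: The single rigid steel side pin, 12 mm in diameter, 17 mm tall. Origin at its foot, fixture (37, -70, 12) mm.
- bar: Loose black bar 12 x 172 x 12 mm along its y, 0.12 to 0.21 kg. Yellow grip block 14 (x) x 40 (y) mm on its middle, two feet 24 (x) x 8 mm under it at y -22 and +20. Origin mid-bar at the feet's undersides: feet z 0..8.5, bar 8.5..20.5, block 20.5..55.5 mm. Starts on the bracket floors, axes as the fixture's, feet hanging in the tray half's windows, clear of deck and part.
- plate: Loose grey milled tray half, 94 (x) x 100 (y) x 8 mm, 0.11 to 0.2 kg, flat on the deck between the brackets, x nearly along the fixture's. Outer faces at x +-47 and y +-50; two through windows x -35..35, y -36..-8 and 5..35 mm. Origin: centre of its underside. Slides on the deck with unknown friction.
- tray: Empty shallow blue tray fixed on the bench beside the fixture, 182 (x) x 282 (y) x 28 mm; inner floor 160 x 260 mm at z = 3, rim at most z = 28. Origin: centre of its underside; y is its long side. The bar is longer than the tray is wide, so it must lie along the tray's y. (A second blue tray far to the right is only clutter.)
- jar: Bystander: white jar with a pale lid, 51 mm wide, 49 mm tall, origin under its centre.
- bottle: Bystander: blue bottle, 67 mm wide, 124 mm tall, origin under its centre.
- driver: Bystander: torque driver with a white barrel, 26 x 147 x 26 mm, lying along its y, origin under its centre.
There are look-alikes about, which are no part of the job. Of the things that look like the bar, the smaller one is meant.

How it is judged:
On the way, in this order (a step that is already met when the one before it is completed fails the run):
1. the bar is lifted clear of the brackets while the tray half still lies in its first place (z of bar in the frame of fixture above 0.055 m and x of plate in the frame of fixture below -0.015 m), for 0.1 s.
2. the bar lies flat in the blue tray, standing on its feet and let go (height (world z) of bar below 0.008 m and angle between bar's own z axis and vertical below 0.12 rad and horizontal distance between bar and tray below 0.085 m and angle between the y axis of bar and the y axis of tray, either way round below 0.6 rad and contact force between the fingers and bar below 0.1 N), for 0.2 s.
3. the tray half is pressed against the end pins with over 7 N (contact force between plate and end_pins above 7 N), for 0.2 s.
4. then it is pressed against the side pin with over 7 N (contact force between plate and side_pin above 7 N), for 0.2 s.
At the end, for the whole second after the job is handed in: The tray half lies flat on the deck within 1.5 mm of home in both directions and within 0.025 rad of square to the pins; the bar lies upright on its feet on the floor of the blue tray, along it (within 0.6 rad of its long side); both at rest and released (x of plate in the frame of home between -0.0015 and 0.0015 m and y of plate in the frame of home between -0.0015 and 0.0015 m and z of plate in the frame of home below 0.002 m and angle between the x axis of plate and the x axis of home, either way round below 0.025 rad and angle between plate's own z axis and vertical below 0.03 rad and height (world z) of bar below 0.008 m and angle between bar's own z axis and vertical below 0.12 rad and horizontal distance between bar and tray below 0.085 m and angle between the y axis of bar and the y axis of tray, either way round below 0.6 rad and linear speed of each of plate, bar below 0.01 m/s); the robot touches nothing.
It fails at once if the tray half is rammed into the pins (over 30 N) (contact force between plate and end_pins above 30 N or contact force between plate and side_pin above 30 N).
It fails at once if the bar is pried or forced against the brackets (over 40 N) (contact force between bar and fixture above 40 N).
It fails at once if a bystander is moved by more than 20 mm (distance of any of jar, bottle, driver from where it was at the start of the episode above 0.02 m).
It also fails if it takes over 72 s, if anything falls off the work surface, if the arm or the gripper's body presses on something with over 40 N, if the wrist force passes 120 N, or if a joint passes its speed limit or range.

## Working session

There is one attempt and no reset: what is moved stays moved. The work goes in short steps, Python scripts to look and compute and a tool call to move; the robot and the scene stay as the last step left them, time stands still between calls to the robot, and variables do not carry over. Pictures are saved under pics/ and viewed, at most 11 in all, crops included, and the job is handed in when it is done.

Besides the shell and the picture viewer there is one more tool, called after ">>>" by a JSON object that holds its "op" and its "data", one argument or row to a line. servo_tool: Moves the arm, as the interface text tells. Its arguments: {"type":"object","properties":{"series":{"type":"string"}},"required":["series"]}

```bash
mkdir -p pics
cat > h.py <<'E'
import numpy as np, cv2
from bench import ctrl
def cam(n):
    c=ctrl.camera(n); c['f']=240/np.tan(np.radians(c['fovy'])/2); return c
def ray(c,px,z):
    px=np.atleast_2d(px).astype(float); d=np.c_[(px[:,0]-c['cx'])/c['f'],(px[:,1]-c['cy'])/c['f'],np.ones(len(px))]
    R,t=c['extrinsics'][:3,:3],c['extrinsics'][:3,3]; d=d@R.T
    return t+d*((z-t[2])/d[:,2])[:,None]
def proj(c,P):
    R,t=c['extrinsics'][:3,:3],c['extrinsics'][:3,3]; p=(np.atleast_2d(P)-t)@R
    return np.c_[p[:,0]/p[:,2]*c['f']+c['cx'],p[:,1]/p[:,2]*c['f']+c['cy']]
def cloud(c):
    v,u=np.mgrid[:480,:640]; z=c['z_map']; p=np.stack([(u-c['cx'])/c['f']*z,(v-c['cy'])/c['f']*z,z],-1)
    return p@c['extrinsics'][:3,:3].T+c['extrinsics'][:3,3]
def save(n,img): cv2.imwrite('pics/'+n,cv2.cvtColor(img,cv2.COLOR_RGB2BGR))
E
python3 - <<'E'
from h import *
for n in('top','side'):
    c=cam(n); save(n+'0.png',c['img']); np.savez(n+'0.npz',**{k:v for k,v in c.items()})
    print(n,c['fovy'],c['cx'],c['cy'],c['extrinsics'].round(3).tolist())
o=ctrl.get_obs(); print(o)
E
```

```text
top 43.987859082050036 321.1054759802431 232.88995650101444 [[0.019, -0.991, 0.13, 0.349], [-1.0, -0.019, -0.002, 0.047], [0.004, -0.13, -0.992, 1.389], [0.0, 0.0, 0.0, 1.0]]
side 42.413040899176174 315.8580188700257 236.6461173707998 [[1.0, -0.028, 0.006, 0.522], [-0.016, -0.384, 0.923, -1.3], [-0.023, -0.923, -0.384, 0.592], [0.0, 0.0, 0.0, 1.0]]
{'time_s': 0.1, 'q': array([-1.55527665e+00,  1.81480053e-01,  1.60788777e+00,  3.64284770e-05,
        1.35381862e+00, -2.06293247e-01]), 'dq': array([ 0.00019592, -0.0009159 , -0.00233443, -0.00014674,  0.00186357,
        0.00083266]), 'joint_efforts': array([ 3.15623074e-04, -4.45878339e+01, -3.52236807e+01, -3.22547530e-04,
        4.21422141e-03,  1.35781144e-05]), 'eef_pos': array([ 0.12652325, -0.56044401,  0.25547652]), 'eef_rot': array([-7.91575893e-04,  9.93856300e-01,  1.10675292e-01,  9.36009606e-05]), 'wrist_force': array([ 0.65443228, -0.00876801, -1.151207  ]), 'torque': array([-0.00224508, -0.04547374,  0.04500392]), 'grasp_force': 0.0, 'opening': 1.0033536060892017}
```

View pics/top0.png

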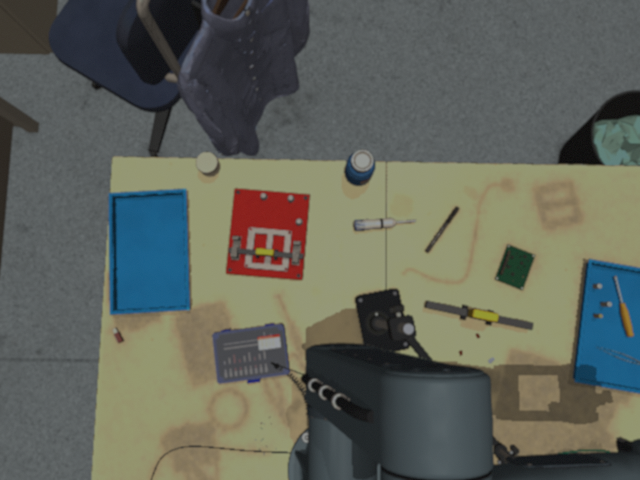

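View pics/side0.png

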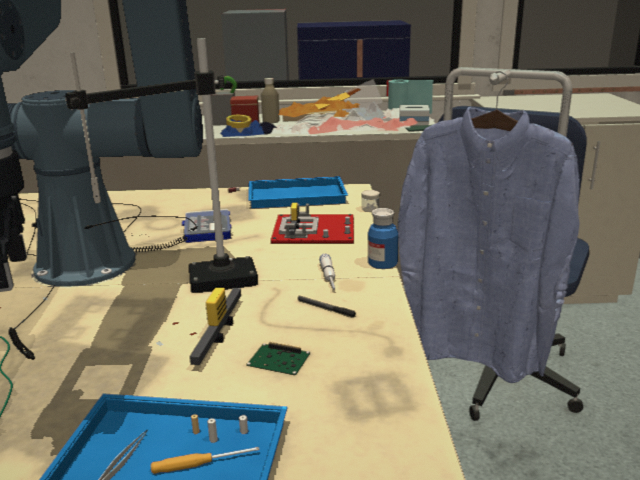

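The top view shows two bar-like things. One sits in the brackets at (265,252) and the other, larger one lies free on the bench at (478,314). The smaller one is in the red fixture's brackets, so that is the bar meant. The empty blue tray is at (150,250) and the cluttered one is at (610,325). A stand with a tall pole is at (385,322), and I need to keep the arm away from it. The driver is at (380,224), the bottle at (360,167) and the jar at (207,163).

```bash
cat > meas.py <<'E'
from h import *
def L(n): return dict(np.load(n+'0.npz'))
if __name__=='__main__':
    c=L('top'); im=c['img']; hsv=cv2.cvtColor(im,cv2.COLOR_RGB2HSV); P=cloud(c)
    red=(((hsv[...,0]<6)|(hsv[...,0]>174))&(hsv[...,1]>170)).astype(np.uint8)
    red[:,:215]=0;red[:,325:]=0;red[300:]=0
    k=cv2.findNonZero(red); h=cv2.convexHull(k)
    r=cv2.minAreaRect(h); print('red',r); q=cv2.boxPoints(r); print(ray(c,q,.012).round(4).tolist())
    print('hullpts',cv2.approxPolyDP(h,3,True)[:,0].tolist())
    b=((hsv[...,0]>95)&(hsv[...,0]<115)&(hsv[...,1]>150)).astype(np.uint8); b[:,200:]=0; b[:180]=0;b[330:]=0
    r=cv2.minAreaRect(cv2.findNonZero(b)); print('tray',r); q=cv2.boxPoints(r); print(ray(c,q,.028).round(4).tolist())
    y=((hsv[...,0]>22)&(hsv[...,0]<32)&(hsv[...,1]>200)&(hsv[...,2]>100)).astype(np.uint8); y[:230]=0;y[275:]=0;y[:,:240]=0;y[:,290:]=0
    r=cv2.minAreaRect(cv2.findNonZero(y)); print('yel',r,ray(c,r[0],.0645))
    # heights of stand
    for (u0,u1,v0,v1) in((355,440,285,360),):
        q=P[v0:v1,u0:u1].reshape(-1,3); q=q[q[:,2]>.03]; 
        for lo in np.arange(.03,.7,.08):
            s=q[(q[:,2]>lo)&(q[:,2]<lo+.08)]
            if len(s): print('stand',round(lo,2),len(s),s.min(0).round(3),s.max(0).round(3))
    s=L('side'); Q=cloud(s)
    for px in((210,60),(210,100),(210,150),(210,230),(150,90),(120,95),(78,98),(85,150),(98,195),(222,275)):
        w=Q[px[1]-3:px[1]+4,px[0]-4:px[0]+5].reshape(-1,3); w=w[np.argmin(w[:,1])]; print(px,w.round(3))
    for px in((207,163),(360,160),(360,225),(250,350)): print(px,P[px[1],px[0]].round(3))
    cr=im[180:290,215:320]; save('crop_top.png',cv2.resize(cr,None,fx=5,fy=5,interpolation=cv2.INTER_CUBIC))
    cr=s['img'][180:255,240:385]; save('crop_side.png',cv2.resize(cr,None,fx=5,fy=5,interpolation=cv2.INTER_CUBIC))
E
python3 meas.py
```

```text
red ((267.41082763671875, 233.8167266845703), (74.88787078857422, 84.25540924072266), 5.013113975524902)
[[0.4323, 0.2624, 0.012], [0.6304, 0.2528, 0.012], [0.6182, 0.0766, 0.012], [0.4204, 0.0893, 0.012]]
hullpts [[308, 196], [300, 278], [227, 272], [236, 190]]
tray ((148.05734252929688, 251.3922119140625), (121.15650939941406, 77.99449157714844), 88.26429748535156)
[[0.6132, 0.5444, 0.028], [0.6223, 0.3635, 0.028], [0.343, 0.3416, 0.028], [0.3343, 0.5178, 0.028]]Traceback (most recent call last):
  File "meas.py", line 13, in <module>
    r=cv2.minAreaRect(cv2.findNonZero(y)); print('yel',r,ray(c,r[0],.0645))
cv2.error: OpenCV(4.12.0) /io/opencv/modules/imgproc/src/convhull.cpp:143: error: (-215:Assertion failed) total >= 0 && (depth == CV_32F || depth == CV_32S) in function 'convexHull'
```

```bash
sed -i 's/>22)&(hsv\[...,0\]<32)&(hsv\[...,1\]>200)&(hsv\[...,2\]>100)/>20)\&(hsv[...,0]<34)\&(hsv[...,1]>170)/' meas.py; python3 meas.py
```

```text
red ((267.41082763671875, 233.8167266845703), (74.88787078857422, 84.25540924072266), 5.013113975524902)
[[0.4323, 0.2624, 0.012], [0.6304, 0.2528, 0.012], [0.6182, 0.0766, 0.012], [0.4204, 0.0893, 0.012]]
hullpts [[308, 196], [300, 278], [227, 272], [236, 190]]
tray ((148.05734252929688, 251.3922119140625), (121.15650939941406, 77.99449157714844), 88.26429748535156)
[[0.6132, 0.5444, 0.028], [0.6223, 0.3635, 0.028], [0.343, 0.3416, 0.028], [0.3343, 0.5178, 0.028]]
yel ((264.42645263671875, 251.45587158203125), (17.180015563964844, 6.059023857116699), 4.39870548248291) [[0.47779113 0.17106633 0.0645    ]]
stand 0.03 429 [ 0.264 -0.226  0.03 ] [ 0.401 -0.042  0.105]
stand 0.11 29 [ 0.318 -0.084  0.112] [ 0.333 -0.079  0.189]
stand 0.19 33 [ 0.318 -0.085  0.191] [ 0.333 -0.079  0.267]
stand 0.27 57 [ 0.287 -0.08   0.273] [ 0.325 -0.017  0.35 ]
stand 0.35 525 [ 0.276 -0.135  0.351] [ 0.362 -0.012  0.43 ]
stand 0.43 713 [ 0.287 -0.108  0.43 ] [ 0.345 -0.007  0.51 ]
stand 0.51 274 [ 0.286 -0.101  0.51 ] [ 0.29  -0.002  0.59 ]
stand 0.59 129 [ 0.286 -0.088  0.591] [ 0.291 -0.004  0.622]
(210, 60) [ 0.522 -1.3    0.592]
(210, 100) [ 0.328 -0.1    0.386]
(210, 150) [ 0.323 -0.098  0.29 ]
(210, 230) [ 0.317 -0.093  0.113]
(150, 90) [ 0.522 -1.3    0.592]
(120, 95) [ 0.189 -0.211  0.409]
(78, 98) [ 0.522 -1.3    0.592]
(85, 150) [ 0.137 -0.246  0.329]
(98, 195) [ 0.522 -1.3    0.592]
(222, 275) [ 0.522 -1.3    0.592]
(207, 163) [0.683 0.312 0.045]
(360, 160) [ 0.678 -0.037  0.118]
(360, 225) [ 0.548 -0.045  0.024]
(250, 350) [0.258 0.2   0.024]
```

View pics/crop_top.png

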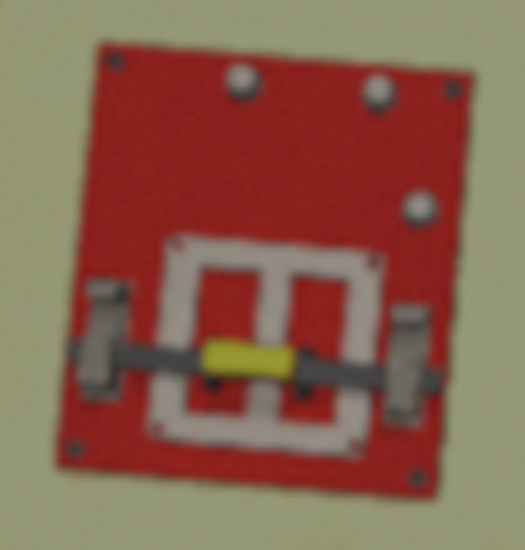

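View pics/crop_side.png

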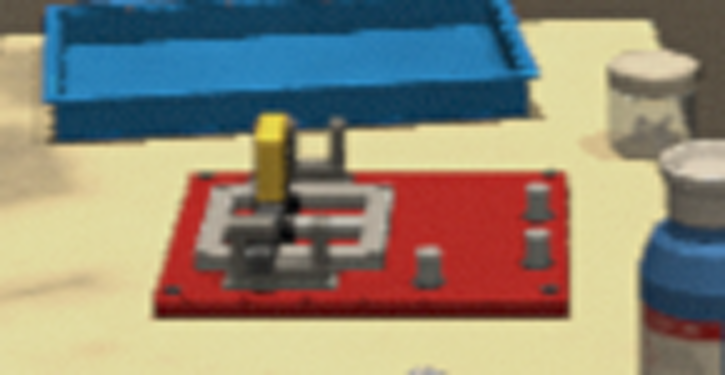

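The enlarged crops confirm the bar under both bracket lips of the red fixture, with its yellow grip at full-image (264,251). The pins are at (264,196), (291,198) and (299,222). Next I fit the fixture frame and check clearance over the pole.

```bash
cat > m2.py <<'E'
from h import *
from meas import L
c=L('top'); im=c['img']; g=cv2.cvtColor(im,cv2.COLOR_RGB2HSV); P=cloud(c)
w=[]
for u,v in((263.6,196),(290.8,198.4),(299,221.6)):
    m=np.zeros((480,640)); u0,v0=int(u),int(v); s=np.s_[v0-5:v0+6,u0-5:u0+6]
    m[s]=np.clip(im[s][...,2].astype(float)-110,0,None); vv,uu=np.nonzero(m); k=m[vv,uu]
    q=[(uu*k).sum()/k.sum(),(vv*k).sum()/k.sum()]; w.append(ray(c,q,.029)[0,:2]); print(q,w[-1].round(4))
F=np.array([[90,18],[90,-46],[37,-70],[4,0]])/1e3
W=np.array(w+[[.5253,.1703]])
wt=np.array([1,1,1,2]); fm=(F*wt[:,None]).sum(0)/5; Wm=(W*wt[:,None]).sum(0)/5
a=(F-fm); b=(W-Wm); th=np.arctan2((wt*(a[:,0]*b[:,1]-a[:,1]*b[:,0])).sum(),(wt*(a*b).sum(1)).sum())
R=np.array([[np.cos(th),-np.sin(th)],[np.sin(th),np.cos(th)]]); t=Wm-R@fm
print('fix',np.degrees(th),t,'resid mm',((F@R.T+t-W)*1e3).round(1).tolist())
np.savez('fix.npz',R=R,t=t)
fx=lambda p:((np.asarray(p)[...,:2]-t)@R*1e3).round(1)
print('yel@70',fx(ray(c,(264.43,251.46),.068)))
print('throat',R@[-.029,0]+t,'home',R@[.037,-.014]+t)
# yellow top via depth
y=((g[...,0]>20)&(g[...,0]<34)&(g[...,1]>170)); y[:230]=0;y[275:]=0;y[:,:240]=0;y[:,290:]=0
q=P[y]; q=q[q[:,2]>.06]; print('yel depth',len(q),fx(q.mean(0)),q.mean(0), fx(q.min(0)),fx(q.max(0)))
s=L('side'); S=cloud(s); gs=cv2.cvtColor(s['img'],cv2.COLOR_RGB2HSV)
ys=((gs[...,0]>20)&(gs[...,0]<34)&(gs[...,1]>170)); ys[230:]=0;ys[:200]=0;ys[:,:285]=0;ys[:,:310][:, 305:]=0
ys[:,305:]=0; vv,uu=np.nonzero(ys); print('side yel px',uu.min(),uu.max(),vv.min(),vv.max()); 
# project block expectation for x=-44 and check
for X in(-46,-44,-42):
  Pt=np.array([[X-7,-20,70],[X+7,-20,70],[X+7,20,70],[X-7,20,70]])/1e3; Pw=np.c_[Pt[:,:2]@R.T+t,Pt[:,2]]
  print(X,'top',proj(c,Pw).mean(0).round(1),'side x',proj(s,Pw)[:2].round(1).tolist())
# plate corners
gr=(g[...,1]<70)&(g[...,2]>120); gr[:224]=0; gr[276:]=0; gr[:,:243]=0; gr[:,:]&=np.arange(640)[None]<292
k=cv2.findNonZero(gr.astype(np.uint8)); n,lab,st,ce=cv2.connectedComponentsWithStats(gr.astype(np.uint8)); i=1+np.argmax(st[1:,4])
r=cv2.minAreaRect(cv2.findNonZero((lab==i).astype(np.uint8))); print('plate',r,fx(ray(c,cv2.boxPoints(r),.020)).tolist(),fx(ray(c,r[0],.02)))
# pole top and robot heights
print('pole top', [proj(s,[[.328,-.1,z]]).round(0).tolist() for z in(.4,.45,.5,.55)])
for yy in np.arange(0,-.6,-.05):
    m=(P[...,1]<yy)&(P[...,1]>yy-.05)&(P[...,2]>.3)&(P[...,0]<.27)
    if m.any(): print('robot',yy.round(2),P[m].min(0).round(2),P[m].max(0).round(2))
E
python3 m2.py
```

```text
[np.float64(262.89), np.float64(195.03)] [0.613  0.1821]
[np.float64(290.13761467889907), np.float64(197.2018348623853)] [0.6091 0.1186]
[np.float64(298.3628318584071), np.float64(220.87610619469027)] [0.5538 0.0981]
fix -3.840394042012707 [0.52171255 0.17044483] resid mm [[-0.3, 0.3], [-0.7, -0.1], [0.1, -0.0], [0.4, -0.1]]
yel@70 [[-44.2  -2.7]]
throat [0.49277767 0.17238718] home [0.55769179 0.15399811]
yel depth 49 [-44.4  -1.5] [0.47729363 0.17190724 0.06809947] [-49.8 -22.5] [-38.  17.]
side yel px 292 296 204 219
-46 top [263.1 252.1] side x [[289.2, 206.5], [294.8, 206.5]]
-44 top [263.2 251.2] side x [[290.0, 206.5], [295.6, 206.5]]
-42 top [263.2 250.3] side x [[290.8, 206.5], [296.4, 206.5]]
plate ((268.77105712890625, 239.15711975097656), (42.94015884399414, 21.146818161010742), 4.635463714599609) [[-35.3, 44.2], [14.1, 45.3], [14.5, -54.6], [-34.8, -55.2]] [[-10.4  -5.1]]
pole top [[[206.0, 91.0]], [[204.0, 64.0]], [[201.0, 36.0]], [[199.0, 7.0]]]
robot 0.0 [ 0.07 -0.05  0.34] [ 0.27 -0.    0.8 ]
robot -0.05 [ 0.07 -0.1   0.32] [ 0.27 -0.05  0.81]
robot -0.1 [ 0.18 -0.15  0.7 ] [ 0.27 -0.1   0.8 ]
robot -0.15 [ 0.17 -0.2   0.65] [ 0.18 -0.15  0.74]
robot -0.2 [ 0.12 -0.25  0.4 ] [ 0.18 -0.2   0.72]
robot -0.25 [ 0.12 -0.3   0.41] [ 0.18 -0.25  0.7 ]
robot -0.3 [ 0.16 -0.35  0.59] [ 0.18 -0.3   0.68]
robot -0.35 [ 0.17 -0.39  0.55] [ 0.18 -0.35  0.63]
robot -0.45 [ 0.11 -0.5   0.3 ] [ 0.13 -0.49  0.33]
robot -0.5 [ 0.13 -0.51  0.3 ] [ 0.13 -0.5   0.32]
```

Fixture is at (0.5217, 0.1704) with yaw -3.84°. The bar is at fixture x ≈ -44, y ≈ -2. The plate origin is at about (-33, -5). I raise the arm and swing it above the pole.

>>> {"op": "servo_tool", "data": {
  "series": "-1 0 0 -0.04 0 0 0;-1 0 0 -0.08 0 0 0;-1 0 0 -0.12 0 0 0;-1 0 0 -0.16 0 0 0;-1 0.04 -0.017 -0.16 0 0 -5;-1 0.075 -0.033 -0.16 0 0 -10;-1 0.11 -0.05 -0.16 0 0 -15;-1 0.15 -0.065 -0.16 0 0 -20;-1 0.185 -0.08 -0.16 0 0 -25;-1 0.22 -0.1 -0.16 0 0 -30;-1 0.26 -0.115 -0.16 0 0 -35;-1 0.3 -0.13 -0.16 0 0 -40"
}}

```text
time_s: 1.1
eef_pos: [0.3899, -0.3676, 0.4161]
eef_rot: [-0.0, 0.895, 0.446, -0.0]
wrist_force: [0.9, 0.1, 0.4]
opening: 1.003
grasp_force: 0.0
```

```bash
cat > go.py <<'E'
import sys
from h import *
from scipy.spatial.transform import Rotation as Ro
f=np.load('fix.npz')
def st():
    o=ctrl.get_obs(); w=o['eef_rot']; return o,Ro.from_quat([w[1],w[2],w[3],w[0]])
def rel(x,y,z,yaw_y):
    """tool shift+turn to world x,y,z with tool y at world angle yaw_y deg, tool down"""
    o,R=st(); a=np.radians(yaw_y); Y=np.array([np.cos(a),np.sin(a),0]); Z=np.array([0,0,-1.]); X=np.cross(Y,Z)
    T=Ro.from_matrix(np.c_[X,Y,Z]); print('shift',R.inv().apply(np.array([x,y,z])-o['eef_pos']).round(4),'turn',np.degrees((R.inv()*T).as_rotvec()).round(2))
def info():
    o,R=st(); p=o['eef_pos']; q=(p[:2]-f['t'])@f['R']*1e3
    ty=R.apply([0,1,0]); fw=o['wrist_force'][:2]@f['R']
    print('t %.2f'%o['time_s'],p.round(4),'fix mm',q.round(1),'yawY %.2f'%np.degrees(np.arctan2(ty[1],ty[0])),'Ffix',fw.round(2),o['wrist_force'].round(2),'T',o['torque'].round(2),'open %.3f grip %.1f'%(o['opening'],o['grasp_force']),o['q'].round(2))
def fixw(x,y): return f['R']@[x/1e3,y/1e3]+f['t']
if __name__=='__main__':
    info()
    if len(sys.argv)==5:
        x,y,z,w=map(float,sys.argv[1:]); rel(*fixw(x,y),z/1e3,w)
E
python3 go.py -43 -2 200 -3.84
```

```text
t 1.10 [ 0.3899 -0.3676  0.4161] fix mm [ -95.4 -545.7] yawY -37.07 Ffix [0.89 0.12] [0.89 0.07 0.39] T [-0.06  0.02  0.03] open 1.003 grip 0.0 [-0.98  0.01  1.48 -0.    1.66 -0.33]
shift [ 0.4835 -0.254   0.2162] turn [-1.000e-02 -1.000e-02 -3.323e+01]
```

>>> {"op": "servo_tool", "data": {
  "series": "-1 0.038 -0.0065 0 0 0 -4;-1 0.076 -0.013 0 0 0 -8;-1 0.114 -0.0195 0 0 0 -12;-1 0.152 -0.026 0 0 0 -16;-1 0.19 -0.0325 0 0 0 -20;-1 0.228 -0.04 0 0 0 -24;-1 0.266 -0.046 0 0 0 -28;-1 0.3 -0.055 0 0 0 -31;-1 0.32 -0.085 0.01 0 0 -33.2;-1 0.34 -0.115 0.02 0 0 -33.2;-1 0.36 -0.14 0.03 0 0 -33.2;-1 0.385 -0.165 0.05 0 0 -33.2"
}}

```text
time_s: 2.1
eef_pos: [0.4906, 0.0382, 0.3673]
eef_rot: [0.001, 0.732, 0.681, 0.001]
wrist_force: [1.5, -0.0, 0.6]
opening: 0.999
grasp_force: 0.0
```

```bash
python3 go.py -43 -2 130 -3.84
```

```text
t 2.10 [0.4906 0.0382 0.3673] fix mm [ -22.2 -134.1] yawY -4.11 Ffix [1.48 0.05] [ 1.48 -0.05  0.64] T [ 0.05 -0.04 -0.01] open 0.999 grip 0.0 [-0.16 -0.08  1.66 -0.    1.56 -0.09]
shift [ 0.1321 -0.0221  0.2372] turn [ 0.17  0.03 -0.27]
```

>>> {"op": "servo_tool", "data": {
  "series": "-1 0.038 -0.007 0.01 0 0 0;-1 0.07 -0.013 0.03 0 0 0;-1 0.1 -0.019 0.055 0 0 0;-1 0.125 -0.022 0.085 0 0 0;-1 0.132 -0.022 0.12 0 0 0;-1 0.132 -0.022 0.155 0 0 0;-1 0.132 -0.022 0.19 0 0 0;-1 0.132 -0.022 0.22 0 0 0;-1 0.132 -0.022 0.23 0 0 0;-1 0.132 -0.022 0.23 0 0 0;-1 0.132 -0.022 0.23 0 0 0"
}}

```text
time_s: 3.02
eef_pos: [0.4786, 0.1702, 0.1368]
eef_rot: [-0.0, 0.732, 0.681, -0.0]
wrist_force: [0.3, -1.3, -0.4]
opening: 1.004
grasp_force: 0.0
```

```bash
python3 go.py -43 -2 65 -3.84
python3 - <<'E'
from h import *
c=cam('top'); cr=c['img'][180:290,195:335]; save('a1.png',cv2.resize(cr,None,fx=5,fy=5,interpolation=cv2.INTER_CUBIC))
c=cam('side'); save('a1s.png',cv2.resize(c['img'][130:255,230:385],None,fx=5,fy=4.7,interpolation=cv2.INTER_CUBIC))
E
```

```text
t 3.02 [0.4786 0.1702 0.1368] fix mm [-43.   -3.1] yawY -4.10 Ffix [ 0.41 -1.3 ] [ 0.33 -1.33 -0.38] T [ 0.04  0.05 -0.  ] open 1.004 grip 0.0 [0.11 0.18 1.87 0.   1.09 0.18]
shift [ 0.0011 -0.      0.0718] turn [-0.01  0.   -0.26]
```

View pics/a1s.png

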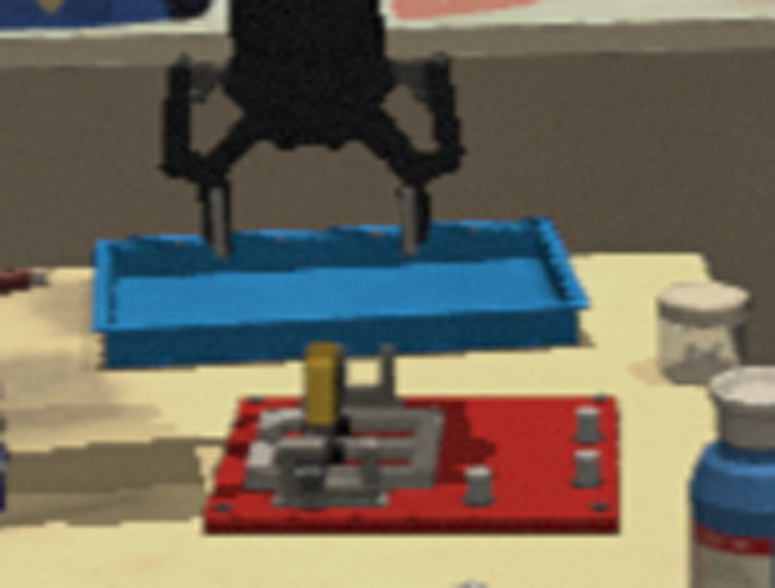

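The side view shows the fingers centred over the yellow block at crop (323,385) once the camera's tilt is allowed for. I descend and grip.

>>> {"op": "servo_tool", "data": {
  "series": "-1 0.001 0 0.025 0 0 -0.26;-1 0.001 0 0.05 0 0 -0.26;-1 0.001 0 0.065 0 0 -0.26;-1 0.001 0 0.072 0 0 -0.26;-1 0.001 0 0.072 0 0 -0.26;0 0.001 0 0.072 0 0 -0.26;0.4 0.001 0 0.072 0 0 -0.26;0.4 0.001 0 0.072 0 0 -0.26;0.4 0.001 0 0.072 0 0 -0.26;0.4 0.001 0 0.072 0 0 -0.26"
}}

```text
time_s: 3.95
eef_pos: [0.4789, 0.1713, 0.0651]
eef_rot: [0.0, 0.73, 0.683, 0.001]
wrist_force: [-0.5, -0.5, 0.3]
opening: 0.312
grasp_force: 0.0
```

```bash
python3 go.py -43 -2 65 -3.84
```

```text
t 3.95 [0.4789 0.1713 0.0651] fix mm [-42.8  -2. ] yawY -3.83 Ffix [-0.44 -0.52] [-0.47 -0.49  0.34] T [-0.01  0.02 -0.02] open 0.312 grip 0.0 [0.11 0.3  1.9  0.   0.94 0.18]
shift [ 0.     -0.0002  0.0001] turn [ 0.08 -0.01  0.01]
```

>>> {"op": "servo_tool", "data": {
  "series": "0.5 0 0 0 0 0 0;0.55 0 0 0 0 0 0;0.6 0 0 0 0 0 0;0.65 0 0 0 0 0 0;0.7 0 0 0 0 0 0;1 0 0 0 0 0 0;1 0 0 0 0 0 0;1 0 0 0 0 0 0"
}}

```text
time_s: 4.62
eef_pos: [0.4785, 0.1712, 0.0645]
eef_rot: [0.0, 0.73, 0.683, 0.0]
wrist_force: [-0.6, 0.0, 2.8]
opening: 0.158
grasp_force: 58.6
```

```bash
python3 go.py
```

```text
t 4.62 [0.4785 0.1712 0.0645] fix mm [-43.2  -2.1] yawY -3.83 Ffix [-0.56  0.01] [-0.56  0.04  2.79] T [-0.02  0.08  0.  ] open 0.158 grip 58.6 [ 0.11  0.3   1.9  -0.    0.94  0.18]
```

>>> {"op": "servo_tool", "data": {
  "series": "1 0 0 -0.001 0 0 0;1 0 0.004 -0.001 0 0 0;1 0 0.008 -0.001 0 0 0;1 0 0.012 -0.001 0 0 0;1 0 0.0145 -0.001 0 0 0;1 0 0.0145 -0.001 0 0 0;1 0 0.0145 -0.001 0 0 0"
}}

```text
time_s: 5.2
eef_pos: [0.4929, 0.1702, 0.0651]
eef_rot: [-0.0, 0.73, 0.683, -0.0]
wrist_force: [-0.0, 0.1, -2.2]
opening: 0.156
grasp_force: 58.4
```

```bash
python3 go.py
```

```text
t 5.20 [0.4929 0.1702 0.0651] fix mm [-28.7  -2.2] yawY -3.84 Ffix [-0.01  0.08] [-0.    0.08 -2.24] T [-0.02  0.03 -0.02] open 0.156 grip 58.4 [0.1  0.33 1.87 0.   0.95 0.17]
```

>>> {"op": "servo_tool", "data": {
  "series": "1 0 0 -0.003 0 0 0;1 0 0 -0.008 0 0 0;1 0 0 -0.015 0 0 0;1 0 0 -0.025 0 0 0;1 0 0 -0.04 0 0 0;1 0 0 -0.055 0 0 0;1 0 0 -0.07 0 0 0;1 0 0 -0.085 0 0 0;1 0 0 -0.1 0 0 0;1 0 0 -0.1 0 0 0;1 0 0 -0.1 0 0 0"
}}

```text
time_s: 6.12
eef_pos: [0.4936, 0.1704, 0.1668]
eef_rot: [0.001, 0.73, 0.683, 0.001]
wrist_force: [-0.3, 0.6, -2.9]
opening: 0.157
grasp_force: 58.5
```

```bash
python3 go.py
python3 - <<'E'
from h import *
from go import *
c=cam('top'); np.savez('top1.npz',**c); cr=c['img'][175:325,95:320]; save('a2.png',cv2.resize(cr,None,fx=3.5,fy=3.5,interpolation=cv2.INTER_CUBIC))
W=np.array([[.6132,.5444],[.6223,.3635],[.343,.3416],[.3343,.5178]]); print('tray c',W.mean(0), 'y angles',[np.degrees(np.arctan2(*(W[i]-W[j])[::-1])) for i,j in((1,2),(0,3))])
rel(*W.mean(0),.165,-3.84-81.4)
# plate front edge and sides (bar no longer over): grey pixels at fixture
E
```

```text
t 6.12 [0.4936 0.1704 0.1668] fix mm [-28.  -2.] yawY -3.83 Ffix [-0.37  0.53] [-0.33  0.56 -2.91] T [-0.01 -0.02 -0.01] open 0.157 grip 58.5 [ 0.1   0.16  1.82 -0.    1.15  0.17]
tray c [0.4782   0.441825] y angles [np.float64(4.483406675621596), np.float64(5.448087673605541)]
shift [ 0.2699 -0.0327  0.0006] turn [ 3.000e-02 -4.000e-02  8.141e+01]
```

View pics/a2.png

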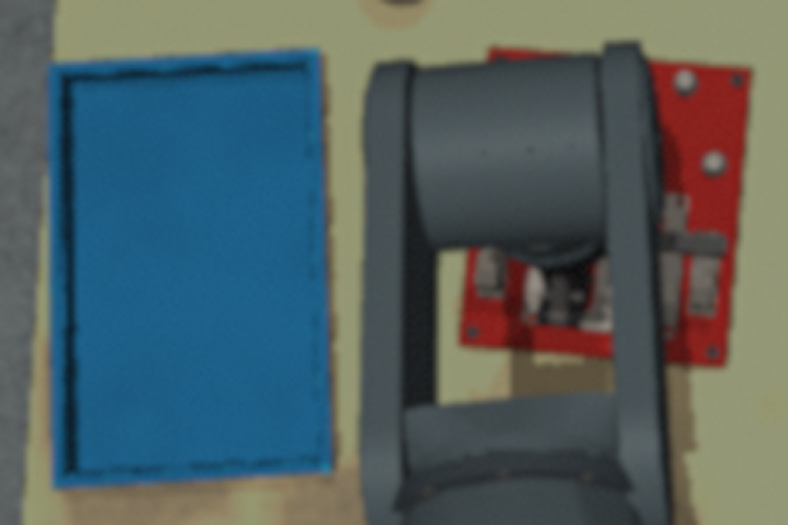

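The view shows the bar hanging from the gripper clear of the brackets at crop (690,245), and the tray half still in place. I carry it to the tray, turning it by 81°.

>>> {"op": "servo_tool", "data": {
  "series": "1 0.01 0 0 0 0 6;1 0.03 -0.003 0 0 0 12;1 0.055 -0.006 0 0 0 18;1 0.08 -0.01 0 0 0 25;1 0.11 -0.013 0 0 0 32;1 0.14 -0.017 0 0 0 39;1 0.17 -0.02 0 0 0 46;1 0.2 -0.024 0 0 0 53;1 0.225 -0.027 0 0 0 60;1 0.25 -0.03 0 0 0 67;1 0.265 -0.032 0 0 0 74;1 0.27 -0.033 0 0 0 81"
}}

```text
time_s: 7.17
eef_pos: [0.4765, 0.4439, 0.1634]
eef_rot: [0.0, 0.999, 0.043, -0.001]
wrist_force: [-0.6, -1.1, -1.6]
opening: 0.153
grasp_force: 58.6
```

```bash
python3 -c "
from go import *
info(); rel(.4782,.4418,.058,-85.2)"
```

```text
t 7.17 [0.4765 0.4439 0.1634] fix mm [-63.4 269.8] yawY -85.05 Ffix [-0.54 -1.16] [-0.61 -1.12 -1.64] T [-0.02 -0.01  0.03] open 0.153 grip 58.6 [0.57 0.44 1.48 0.   1.23 2.05]
shift [0.0017 0.0022 0.1054] turn [0.02 0.12 0.15]
```

>>> {"op": "servo_tool", "data": {
  "series": "1 0 0.001 0.025 0 0 0;1 0 0.002 0.05 0 0 0;1 0 0.002 0.07 0 0 0;1 0 0.002 0.085 0 0 0;1 0 0.002 0.095 0 0 0;1 0 0.002 0.1 0 0 0;1 0 0.002 0.104 0 0 0;1 0 0.002 0.106 0 0 0;1 0 0.002 0.107 0 0 0;1 0 0.002 0.107 0 0 0"
}}

```text
time_s: 8.0
eef_pos: [0.4786, 0.4401, 0.059]
eef_rot: [-0.0, 0.999, 0.045, 0.001]
wrist_force: [-0.3, 0.1, -2.1]
opening: 0.154
grasp_force: 58.6
```

```bash
python3 go.py
```

```text
t 8.00 [0.4786 0.4401 0.059 ] fix mm [-61.1 266.2] yawY -84.83 Ffix [-0.35  0.11] [-0.34  0.13 -2.11] T [ 0.02  0.02 -0.03] open 0.154 grip 58.6 [ 0.56  0.57  1.52 -0.    1.05  2.04]
```

>>> {"op": "servo_tool", "data": {
  "series": "1 0 0 0.002 0 0 0;1 0 0 0.004 0 0 0;1 0 0 0.005 0 0 0;1 0 0 0.0055 0 0 0;1 0 0 0.0055 0 0 0;1 0 0 0.0055 0 0 0"
}}

```text
time_s: 8.5
eef_pos: [0.4782, 0.4399, 0.053]
eef_rot: [-0.0, 0.999, 0.045, 0.0]
wrist_force: [-0.9, -1.5, -0.1]
opening: 0.154
grasp_force: 58.9
```

```bash
python3 go.py
```

```text
t 8.50 [0.4782 0.4399 0.053 ] fix mm [-61.5 265.9] yawY -84.83 Ffix [-0.76 -1.56] [-0.86 -1.51 -0.12] T [-0.12  0.14 -0.04] open 0.154 grip 58.9 [0.56 0.58 1.53 0.   1.04 2.04]
```

>>> {"op": "servo_tool", "data": {
  "series": "0.6 0 0 0 0 0 0;0.4 0 0 0 0 0 0;0.2 0 0 0 0 0 0;0 0 0 0 0 0 0;0 0 0 0 0 0 0;0 0 0 -0.02 0 0 0;0 0 0 -0.04 0 0 0;0 0 0 -0.07 0 0 0;0 0 0 -0.1 0 0 0;0 0 0 -0.11 0 0 0;0 0 0 -0.11 0 0 0;0 0 0 -0.11 0 0 0"
}}

```text
time_s: 9.5
eef_pos: [0.4781, 0.4399, 0.1627]
eef_rot: [-0.0, 0.999, 0.045, 0.0]
wrist_force: [0.2, 0.4, -1.0]
opening: 0.497
grasp_force: 0.0
```

```bash
cat > pl.py <<'E'
from go import *
def plate(n):
    c=cam('top'); save(n,cv2.resize(c['img'][175:325,95:320],None,fx=3.5,fy=3.5,interpolation=cv2.INTER_CUBIC))
    g=cv2.cvtColor(c['img'],cv2.COLOR_RGB2HSV); m=((g[...,1]<75)&(g[...,2]>110)).astype(np.uint8)
    # keep region of deck between brackets
    v,u=np.mgrid[:480,:640]; w=ray(c,np.c_[u.ravel(),v.ravel()],.020); q=((w[:,:2]-f['t'])@f['R']*1e3).reshape(480,640,2)
    m[(abs(q[...,1]+2)>58)|(q[...,0]<-95)|(q[...,0]>86)]=0
    n_,lab,s,_=cv2.connectedComponentsWithStats(m); i=1+np.argmax(s[1:,4]); k=cv2.findNonZero((lab==i).astype(np.uint8))
    r=cv2.minAreaRect(k); b=cv2.boxPoints(r); F=((ray(c,b,.020)[:,:2]-f['t'])@f['R']*1e3)
    print('plate area',s[i,4],r,F.round(1).tolist(),'centre',F.mean(0).round(1)); return c
E
python3 - <<'E'
from pl import *
info(); plate('a3.png')
E
```

```text
t 9.50 [0.4781 0.4399 0.1627] fix mm [-61.6 265.9] yawY -84.83 Ffix [0.19 0.44] [ 0.22  0.43 -1.03] T [-0.02  0.04 -0.02] open 0.497 grip 0.0 [0.56 0.43 1.48 0.   1.22 2.04]
plate area 984 ((267.6640625, 248.77752685546875), (43.375160217285156, 40.67310333251953), 5.440331935882568) [[-79.6, 45.1], [15.0, 45.9], [14.0, -55.0], [-80.5, -54.9]] centre [-32.8  -4.7]
```

View pics/a3.png

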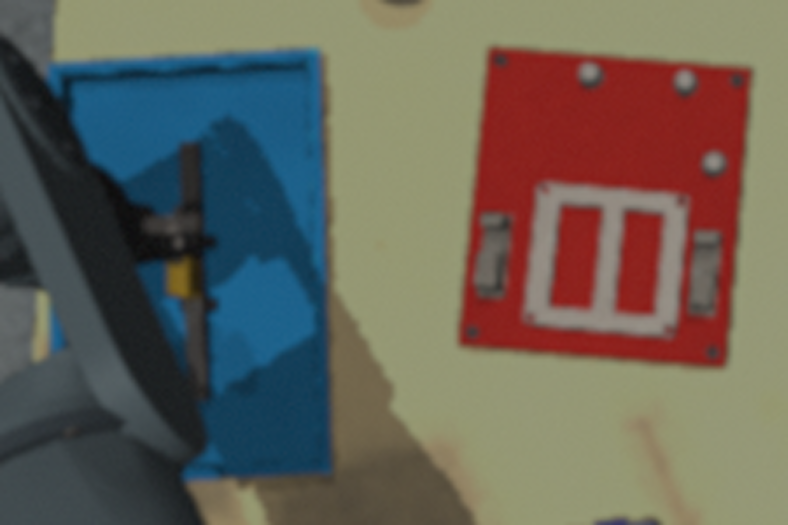

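The bar stands in the tray at crop (190,270). The tray half is uncovered, centred at fixture (-33, -5). I'll push its rear edge with two spread fingers, so it keeps square.

```bash
python3 go.py -99 -5 110 -93.84
```

```text
t 9.55 [0.4774 0.4394 0.1613] fix mm [-62.2 265.4] yawY -84.83 Ffix [-0.24 -0.5 ] [-0.27 -0.48  0.63] T [-0.06  0.02  0.01] open 0.502 grip 0.0 [ 0.56  0.43  1.49 -0.    1.22  2.04]
shift [-0.0785  0.2612  0.0516] turn [0.06 0.1  9.01]
```

>>> {"op": "servo_tool", "data": {
  "series": "-0.18 -0.012 0.038 -0.01 0 0 3;-0.18 -0.024 0.076 -0.01 0 0 6;-0.18 -0.036 0.114 0 0 0 9;-0.18 -0.048 0.152 0 0 0 9;-0.18 -0.06 0.19 0.01 0 0 9;-0.18 -0.072 0.225 0.02 0 0 9;-0.18 -0.077 0.25 0.04 0 0 9;-0.18 -0.0785 0.26 0.05 0 0 9;-0.18 -0.0785 0.261 0.052 0 0 9;-0.18 -0.0785 0.261 0.052 0 0 9"
}}

```text
time_s: 10.38
eef_pos: [0.4225, 0.1727, 0.1093]
eef_rot: [0.0, 0.999, -0.034, -0.002]
wrist_force: [0.5, 0.4, -0.2]
opening: 0.587
grasp_force: 0.0
```

```bash
python3 go.py -99 -5 40 -93.84
```

```text
t 10.38 [0.4225 0.1727 0.1093] fix mm [-99.1  -4.4] yawY -93.93 Ffix [0.44 0.46] [ 0.47  0.43 -0.15] T [ 0.02  0.06 -0.05] open 0.587 grip 0.0 [0.13 0.12 2.01 0.   1.02 1.77]
shift [0.0003 0.0006 0.0693] turn [ 0.01  0.2  -0.09]
```

>>> {"op": "servo_tool", "data": {
  "series": "-0.18 0 0 0.02 0 0 0;-0.18 0 0 0.04 0 0 0;-0.18 0 0 0.055 0 0 0;-0.18 0 0 0.065 0 0 0;-0.18 0 0 0.069 0 0 0;-0.18 0 0 0.071 0 0 0;-0.18 0 0 0.071 0 0 0"
}}

```text
time_s: 10.97
eef_pos: [0.4238, 0.1735, 0.04]
eef_rot: [-0.0, 0.999, -0.033, 0.0]
wrist_force: [-0.5, 0.6, 0.8]
opening: 0.592
grasp_force: 0.0
```

```bash
python3 go.py -99 -5 36 -93.84
python3 - <<'E'
from h import *
c=cam('side'); save('a4s.png',cv2.resize(c['img'][170:250,240:370],None,fx=6,fy=6,interpolation=cv2.INTER_CUBIC))
E
```

```text
t 10.97 [0.4238 0.1735 0.04  ] fix mm [-97.9  -3.5] yawY -93.79 Ffix [-0.54  0.52] [-0.51  0.55  0.83] T [-0.   -0.03 -0.02] open 0.592 grip 0.0 [0.13 0.26 2.03 0.   0.85 1.77]
shift [-0.0011  0.0015  0.004 ] turn [-0.01 -0.02  0.05]
```

View pics/a4s.png

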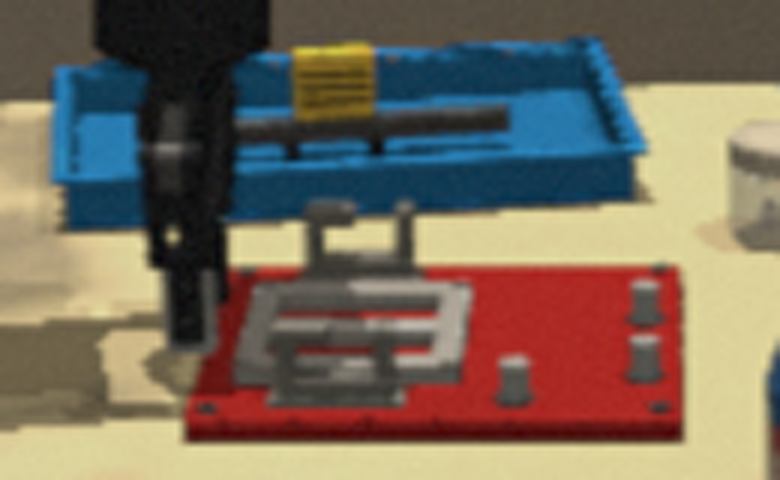

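The side view shows the bar upright on its feet in the blue tray at crop (370,125). The fingers stand behind the tray half at (190,345), and their tips still look a little high. I lower them in small steps while watching the force.

>>> {"op": "servo_tool", "data": {
  "series": "-0.18 0 0.001 0.001 0 0 0;-0.18 0 0.001 0.002 0 0 0;-0.18 0 0.001 0.003 0 0 0;-0.18 0 0.001 0.004 0 0 0;-0.18 0 0.001 0.004 0 0 0"
}}

```text
time_s: 11.43
eef_pos: [0.4234, 0.1718, 0.0358]
eef_rot: [-0.0, 0.999, -0.034, 0.0]
wrist_force: [0.2, -0.3, -0.2]
opening: 0.592
grasp_force: 0.0
```

```bash
python3 go.py -99 -5 33 -93.84
```

```text
t 11.43 [0.4234 0.1718 0.0358] fix mm [-98.2  -5.3] yawY -93.85 Ffix [ 0.26 -0.3 ] [ 0.24 -0.31 -0.23] T [-0.02 -0.03 -0.05] open 0.592 grip 0.0 [0.12 0.26 2.04 0.   0.84 1.76]
shift [-0.0008 -0.0003  0.0028] turn [-0.   -0.01 -0.01]
```

>>> {"op": "servo_tool", "data": {
  "series": "-0.18 0 0 0.001 0 0 0;-0.18 0 0 0.002 0 0 0;-0.18 0 0 0.0025 0 0 0;-0.18 0 0 0.0025 0 0 0"
}}

```text
time_s: 11.77
eef_pos: [0.4235, 0.1719, 0.0338]
eef_rot: [0.0, 0.999, -0.033, -0.0]
wrist_force: [-2.8, -1.2, 8.8]
opening: 0.589
grasp_force: 4.3
```

```bash
python3 go.py -65 -5 33.5 -93.84
```

```text
t 11.77 [0.4235 0.1719 0.0338] fix mm [-98.1  -5.2] yawY -93.82 Ffix [-2.71 -1.38] [-2.8  -1.19  8.85] T [-0.12  0.43  0.02] open 0.589 grip 4.3 [ 0.12  0.27  2.03 -0.    0.84  1.76]
shift [ 0.0331 -0.0002  0.0003] turn [0.01 0.01 0.02]
```

>>> {"op": "servo_tool", "data": {
  "series": "-0.18 0 0 -0.0025 0 0 0;-0.18 0.003 0 -0.0025 0 0 0;-0.18 0.006 0 -0.0025 0 0 0;-0.18 0.009 0 -0.0025 0 0 0;-0.18 0.012 0 -0.0025 0 0 0;-0.18 0.016 0 -0.0025 0 0 0;-0.18 0.02 0 -0.0025 0 0 0;-0.18 0.024 0 -0.0025 0 0 0;-0.18 0.028 0 -0.0025 0 0 0;-0.18 0.032 0 -0.0025 0 0 0;-0.18 0.035 0 -0.0025 0 0 0;-0.18 0.035 0 -0.0025 0 0 0"
}}

```text
time_s: 12.77
eef_pos: [0.4592, 0.1694, 0.0359]
eef_rot: [-0.0, 0.999, -0.034, 0.0]
wrist_force: [-0.1, -0.7, 0.0]
opening: 0.591
grasp_force: 0.0
```

```bash
python3 go.py -30 -5 36 -93.84
```

```text
t 12.77 [0.4592 0.1694 0.0359] fix mm [-62.3  -5.2] yawY -93.84 Ffix [-0.06 -0.74] [-0.11 -0.73  0.01] T [ 0.01  0.   -0.  ] open 0.591 grip 0.0 [ 0.11  0.32  1.95 -0.    0.86  1.75]
shift [ 0.0323 -0.0002 -0.    ] turn [-0.01 -0.05 -0.  ]
```

>>> {"op": "servo_tool", "data": {
  "series": "-0.18 0.003 0 0 0 0 0;-0.18 0.007 0 0 0 0 0;-0.18 0.011 0 0 0 0 0;-0.18 0.015 0 0 0 0 0;-0.18 0.019 0 0 0 0 0;-0.18 0.022 0 0 0 0 0;-0.18 0.025 0 0 0 0 0;-0.18 0.028 0 0 0 0 0;-0.18 0.03 0 0 0 0 0;-0.18 0.031 0 0 0 0 0;-0.18 0.031 0 0 0 0 0"
}}

```text
time_s: 13.68
eef_pos: [0.4896, 0.1674, 0.0359]
eef_rot: [-0.0, 0.999, -0.033, 0.0]
wrist_force: [-0.2, -0.2, 0.1]
opening: 0.588
grasp_force: 0.0
```

Run:
```python
from pl import *
info(); plate('a5.png')
```

```text
t 13.68 [0.4896 0.1674 0.0359] fix mm [-31.8  -5.2] yawY -93.84 Ffix [-0.23 -0.26] [-0.24 -0.25  0.08] T [0.02 0.   0.01] open 0.588 grip 0.0 [0.1  0.37 1.88 0.   0.89 1.74]
plate area 67 ((290.3615417480469, 212.99232482910156), (15.787042617797852, 5.262348175048828), 74.74488067626953) [[70.5, -37.0], [74.8, -48.6], [39.8, -61.5], [35.5, -50.0]] centre [ 55.1 -49.3]
```

View pics/a5.png

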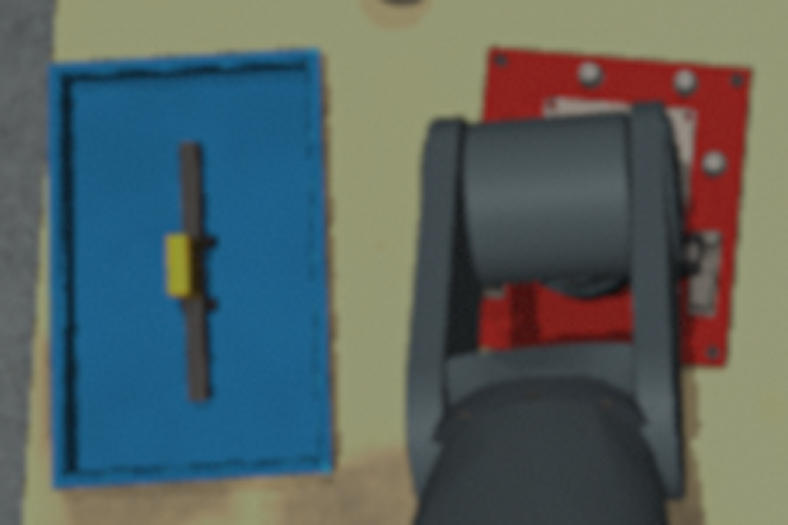

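The bar rests in the tray at crop (190,270). The tray half's far edge, at (550,100) to (690,113), is about 10 mm short of the end pins and nearly square. I continue slowly.

>>> {"op": "servo_tool", "data": {
  "series": "-0.18 0.002 0 0 0 0 0;-0.18 0.004 0 0 0 0 0;-0.18 0.006 0 0 0 0 0;-0.18 0.007 0 0 0 0 0;-0.18 0.008 0 0 0 0 0;-0.18 0.008 0 0 0 0 0"
}}

```text
time_s: 14.23
eef_pos: [0.4975, 0.1669, 0.0358]
eef_rot: [-0.0, 0.999, -0.033, 0.0]
wrist_force: [0.8, -0.6, -0.1]
opening: 0.589
grasp_force: 0.0
```

>>> {"op": "servo_tool", "data": {
  "series": "-0.18 0.0005 0 0 0 0 0;-0.18 0.001 0 0 0 0 0;-0.18 0.001 0 0 0 0 0"
}}

```text
time_s: 14.48
eef_pos: [0.4983, 0.1668, 0.0358]
eef_rot: [0.0, 0.999, -0.033, 0.0]
wrist_force: [-0.3, 0.5, 0.4]
opening: 0.591
grasp_force: 0.4
```

>>> {"op": "servo_tool", "data": {
  "series": "-0.18 0.0005 0 0 0 0 0;-0.18 0.001 0 0 0 0 0;-0.18 0.001 0 0 0 0 0"
}}

```text
time_s: 14.73
eef_pos: [0.4994, 0.1667, 0.0358]
eef_rot: [-0.0, 0.999, -0.033, 0.0]
wrist_force: [-0.5, -0.4, -0.6]
opening: 0.592
grasp_force: 0.2
```

>>> {"op": "servo_tool", "data": {
  "series": "-0.18 0.0005 0 0 0 0 0;-0.18 0.0005 0 0 0 0 0"
}}

```text
time_s: 14.9
eef_pos: [0.4998, 0.1668, 0.0358]
eef_rot: [-0.0, 0.999, -0.033, 0.0]
wrist_force: [-1.6, -0.4, -0.1]
opening: 0.591
grasp_force: 0.3
```

>>> {"op": "servo_tool", "data": {
  "series": "-0.18 0.0005 0 0 0 0 0;-0.18 0.0005 0 0 0 0 0"
}}

```text
time_s: 15.07
eef_pos: [0.5003, 0.1667, 0.0358]
eef_rot: [0.0, 0.999, -0.033, 0.0]
wrist_force: [-0.7, -0.1, 0.3]
opening: 0.587
grasp_force: 0.3
```

>>> {"op": "servo_tool", "data": {
  "series": "-0.18 0.0005 0 0 0 0 0;-0.18 0.0005 0 0 0 0 0"
}}

```text
time_s: 15.23
eef_pos: [0.5008, 0.1667, 0.0358]
eef_rot: [-0.0, 0.999, -0.033, 0.0]
wrist_force: [0.7, -0.4, -0.8]
opening: 0.585
grasp_force: 0.3
```

>>> {"op": "servo_tool", "data": {
  "series": "-0.18 0.0005 0 0 0 0 0;-0.18 0.0005 0 0 0 0 0"
}}

```text
time_s: 15.4
eef_pos: [0.5013, 0.1666, 0.0358]
eef_rot: [-0.0, 0.999, -0.033, 0.0]
wrist_force: [-0.2, 0.9, -0.3]
opening: 0.591
grasp_force: 0.3
```

>>> {"op": "servo_tool", "data": {
  "series": "-0.18 0.0005 0 0 0 0 0;-0.18 0.0005 0 0 0 0 0"
}}

```text
time_s: 15.57
eef_pos: [0.5018, 0.1666, 0.0358]
eef_rot: [-0.0, 0.999, -0.033, 0.0]
wrist_force: [0.6, 0.3, 0.5]
opening: 0.591
grasp_force: 0.3
```

>>> {"op": "servo_tool", "data": {
  "series": "-0.18 0.0005 0 0 0 0 0;-0.18 0.0005 0 0 0 0 0"
}}

```text
time_s: 15.73
eef_pos: [0.502, 0.1666, 0.0358]
eef_rot: [0.0, 0.999, -0.033, -0.0]
wrist_force: [-2.4, -0.0, 1.9]
opening: 0.595
grasp_force: 1.0
```

Contact is beginning at fixture x ≈ -19.4.

>>> {"op": "servo_tool", "data": {
  "series": "-0.18 0.0003 0 0 0 0 0;-0.18 0.0003 0 0 0 0 0"
}}

```text
time_s: 15.9
eef_pos: [0.502, 0.1666, 0.0357]
eef_rot: [0.0, 0.999, -0.033, -0.001]
wrist_force: [-3.9, -0.2, 3.5]
opening: 0.588
grasp_force: 1.8
```

>>> {"op": "servo_tool", "data": {
  "series": "-0.18 0.0003 0 0 0 0 0;-0.18 0.0003 0 0 0 0 0"
}}

```text
time_s: 16.07
eef_pos: [0.5021, 0.1666, 0.0357]
eef_rot: [0.0, 0.999, -0.033, -0.001]
wrist_force: [-5.2, 0.1, 4.4]
opening: 0.586
grasp_force: 2.5
```

>>> {"op": "servo_tool", "data": {
  "series": "-0.18 0.0004 0 0 0 0 0;-0.18 0.0008 0 0 0 0 0;-0.18 0.0008 0 0 0 0 0"
}}

```text
time_s: 16.32
eef_pos: [0.5022, 0.1666, 0.0355]
eef_rot: [0.0, 0.999, -0.033, -0.002]
wrist_force: [-7.0, -0.1, 5.1]
opening: 0.586
grasp_force: 3.6
```

>>> {"op": "servo_tool", "data": {
  "series": "-0.18 0.0004 0 0 0 0 0;-0.18 0.0007 0 0 0 0 0;-0.18 0.0007 0 0 0 0 0"
}}

```text
time_s: 16.57
eef_pos: [0.5022, 0.1666, 0.0354]
eef_rot: [0.0, 0.999, -0.033, -0.002]
wrist_force: [-10.2, 0.4, 6.9]
opening: 0.588
grasp_force: 4.6
```

>>> {"op": "servo_tool", "data": {
  "series": "-0.18 0.0004 0 0 0 0 0;-0.18 0.0006 0 0 0 0 0;-0.18 0.0006 0 0 0 0 0;-0.18 0.0006 0 0 0 0 0;-0.18 0.0006 0 0 0 0 0"
}}

```text
time_s: 16.98
eef_pos: [0.5023, 0.1666, 0.0353]
eef_rot: [0.0, 0.999, -0.033, -0.003]
wrist_force: [-9.9, 0.6, 7.7]
opening: 0.589
grasp_force: 5.3
```

```bash
python3 go.py
```

```text
t 16.98 [0.5023 0.1666 0.0353] fix mm [-19.1  -5.2] yawY -93.81 Ffix [-9.92 -0.08] [-9.9   0.59  7.69] T [ 0.11  1.66 -0.05] open 0.589 grip 5.3 [0.1  0.4  1.85 0.   0.9  1.73]
```

>>> {"op": "servo_tool", "data": {
  "series": "-0.18 0.0004 0 -0.0005 0 0 0;-0.18 0.0008 0 -0.001 0 0 0;-0.18 0.0008 0 -0.001 0 0 0;-0.18 0.0008 0 -0.001 0 0 0;-0.18 0.0008 0 -0.001 0 0 0"
}}

```text
time_s: 17.4
eef_pos: [0.5024, 0.1665, 0.0354]
eef_rot: [0.0, 0.999, -0.033, -0.004]
wrist_force: [-11.1, 0.2, 1.5]
opening: 0.59
grasp_force: 4.7
```

```bash
python3 go.py
```

```text
t 17.40 [0.5024 0.1665 0.0354] fix mm [-19.   -5.2] yawY -93.82 Ffix [-11.11  -0.5 ] [-11.12   0.25   1.51] T [0.16 1.55 0.01] open 0.590 grip 4.7 [0.1  0.4  1.85 0.   0.9  1.73]
```

>>> {"op": "servo_tool", "data": {
  "series": "-0.18 0.0004 0 -0.0005 0 0 0;-0.18 0.0004 0 -0.0005 0 0 0;-0.18 0.0004 0 -0.0005 0 0 0;-0.18 0.0004 0 -0.0005 0 0 0"
}}

```text
time_s: 17.73
eef_pos: [0.5024, 0.1665, 0.0355]
eef_rot: [0.0, 0.999, -0.033, -0.004]
wrist_force: [-9.4, 1.1, 0.2]
opening: 0.593
grasp_force: 4.6
```

>>> {"op": "servo_tool", "data": {
  "series": "-0.18 -0.003 0 0 0 0 0;-0.18 -0.006 0 0 0 0 0;-0.18 -0.01 0 0 0 0 0;-0.18 -0.014 0 -0.01 0 0 0;-0.18 -0.015 0 -0.04 0 0 0;-0.18 -0.015 0 -0.07 0 0 0;-0.18 -0.04 0 -0.1 0 0 0;-0.18 -0.07 0 -0.1 0 0 0;-0.18 -0.1 0 -0.1 0 0 0;-0.18 -0.1 0 -0.1 0 0 0"
}}

```text
time_s: 18.57
eef_pos: [0.4015, 0.1733, 0.1368]
eef_rot: [0.0, 0.999, -0.033, -0.001]
wrist_force: [-0.5, -0.0, -0.3]
opening: 0.595
grasp_force: 0.0
```

Run:
```python
from pl import *
info(); plate('a6.png')
```

```text
t 18.57 [0.4015 0.1733 0.1368] fix mm [-120.2   -5.2] yawY -93.76 Ffix [-0.53 -0.06] [-0.53 -0.02 -0.29] T [-0.05  0.01  0.02] open 0.595 grip 0.0 [0.13 0.02 2.04 0.   1.08 1.77]
plate area 970 ((270.4024658203125, 219.12196350097656), (43.09823226928711, 40.28276824951172), 4.969740867614746) [[-10.5, 45.2], [84.4, 46.7], [84.2, -54.2], [-10.6, -54.9]] centre [36.9 -4.3]
```

View pics/a6.png

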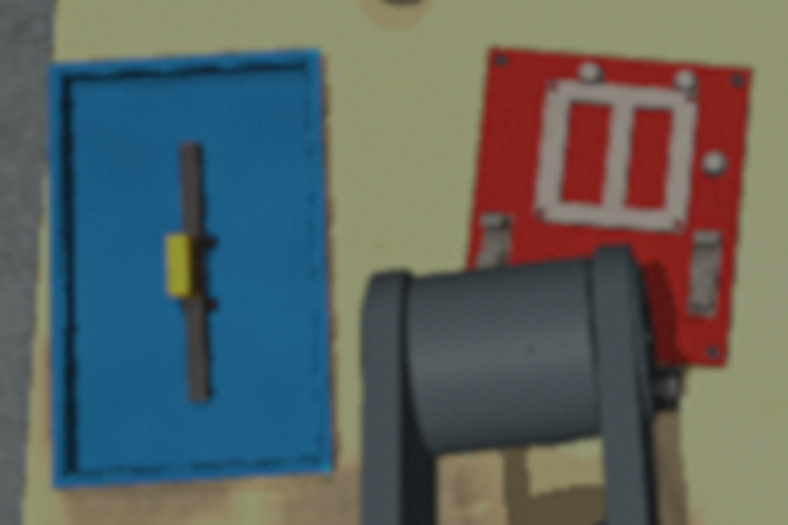

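The tray half is against both end pins at crop (590,72) and (685,80), centred at fixture (36.9, -4.5), and the side pin is about 9.5 mm away. Next is the side push with closed fingers.

```bash
python3 go.py 37 66 110 -3.84
```

```text
t 18.62 [0.4042 0.1733 0.1374] fix mm [-117.4   -5.1] yawY -93.77 Ffix [-0.3   0.45] [-0.27  0.47 -0.37] T [-0.01 -0.06  0.06] open 0.589 grip 0.0 [0.13 0.03 2.04 0.   1.07 1.77]
shift [ 0.1545 -0.0709  0.0275] turn [ 1.000e-02 -2.000e-02 -8.993e+01]
```

>>> {"op": "servo_tool", "data": {
  "series": "1 0.01 -0.005 -0.01 0 0 -7;1 0.03 -0.013 -0.01 0 0 -14;1 0.045 -0.02 -0.01 0 0 -21;1 0.06 -0.027 -0.01 0 0 -28;1 0.075 -0.035 -0.01 0 0 -35;1 0.09 -0.042 -0.01 0 0 -42;1 0.105 -0.049 -0.01 0 0 -49;1 0.12 -0.056 -0.01 0 0 -56;1 0.135 -0.063 -0.01 0 0 -63;1 0.145 -0.068 -0.01 0 0 -70;1 0.153 -0.071 -0.01 0 0 -77;1 0.153 -0.071 -0.01 0 0 -84"
}}

```text
time_s: 19.62
eef_pos: [0.5667, 0.2338, 0.1475]
eef_rot: [0.001, 0.763, 0.646, 0.001]
wrist_force: [0.0, -0.4, 0.4]
opening: -0.001
grasp_force: 0.0
```

```bash
python3 go.py 37 66 40 -3.84
```

```text
t 19.62 [0.5667 0.2338 0.1475] fix mm [40.7 66.2] yawY -9.52 Ffix [ 0.07 -0.4 ] [ 0.04 -0.41  0.44] T [-0.02 -0.02  0.02] open -0.001 grip 0.0 [ 0.2   0.37  1.6  -0.    1.17  0.36]
shift [-0.0007 -0.004   0.1075] turn [ 0.18 -0.05 -5.68]
```

>>> {"op": "servo_tool", "data": {
  "series": "1 -0.0005 -0.003 0.02 0 0 -5.7;1 -0.0005 -0.003 0.05 0 0 -5.7;1 -0.0005 -0.003 0.075 0 0 -5.7;1 -0.0005 -0.003 0.09 0 0 -5.7;1 -0.0005 -0.003 0.1 0 0 -5.7;1 -0.0005 -0.003 0.104 0 0 -5.7;1 -0.0005 -0.003 0.105 0 0 -5.7;1 -0.0005 -0.003 0.105 0 0 -5.7"
}}

```text
time_s: 20.28
eef_pos: [0.5617, 0.2337, 0.043]
eef_rot: [0.0, 0.732, 0.681, 0.001]
wrist_force: [0.2, 0.2, 0.1]
opening: -0.005
grasp_force: 0.0
```

```bash
python3 go.py 37 66 39 -3.84
```

```text
t 20.28 [0.5617 0.2337 0.043 ] fix mm [35.7 65.8] yawY -4.14 Ffix [0.15 0.21] [0.17 0.2  0.07] T [ 0.02 -0.01  0.  ] open -0.005 grip 0.0 [ 0.2   0.52  1.64 -0.    0.98  0.27]
shift [0.0002 0.0013 0.004 ] turn [ 0.09 -0.02 -0.3 ]
```

>>> {"op": "servo_tool", "data": {
  "series": "1 0 0.0013 0.002 0 0 -0.3;1 0 0.0013 0.004 0 0 -0.3;1 -0.003 0.0013 0.004 0 0 -0.3;1 -0.006 0.0013 0.004 0 0 -0.3;1 -0.008 0.0013 0.004 0 0 -0.3;1 -0.01 0.0013 0.004 0 0 -0.3;1 -0.012 0.0013 0.004 0 0 -0.3;1 -0.014 0.0013 0.004 0 0 -0.3;1 -0.0155 0.0013 0.004 0 0 -0.3;1 -0.0165 0.0013 0.004 0 0 -0.3;1 -0.0165 0.0013 0.004 0 0 -0.3"
}}

```text
time_s: 21.2
eef_pos: [0.5609, 0.2169, 0.0384]
eef_rot: [0.0, 0.73, 0.683, 0.0]
wrist_force: [-0.3, 0.4, 0.6]
opening: -0.003
grasp_force: 0.1
```

```bash
python3 go.py 37 46 39 -3.84
```

```text
t 21.20 [0.5609 0.2169 0.0384] fix mm [35.9 49. ] yawY -3.84 Ffix [-0.38  0.42] [-0.35  0.44  0.55] T [ 0.07 -0.04  0.01] open -0.003 grip 0.1 [ 0.17  0.51  1.66 -0.    0.97  0.24]
shift [-0.003   0.0011 -0.0006] turn [0.01 0.   0.  ]
```

>>> {"op": "servo_tool", "data": {
  "series": "1 -0.0005 0 0 0 0 0;1 -0.001 0 0 0 0 0;1 -0.001 0 0 0 0 0"
}}

```text
time_s: 21.45
eef_pos: [0.5607, 0.2161, 0.0383]
eef_rot: [0.0, 0.73, 0.683, 0.0]
wrist_force: [0.1, 1.0, -0.2]
opening: 0.0
grasp_force: 0.5
```

>>> {"op": "servo_tool", "data": {
  "series": "1 -0.0005 0 0 0 0 0;1 -0.0005 0 0 0 0 0"
}}

```text
time_s: 21.62
eef_pos: [0.5607, 0.2156, 0.0383]
eef_rot: [-0.0, 0.73, 0.683, 0.0]
wrist_force: [0.1, 1.3, 1.2]
opening: -0.002
grasp_force: 0.5
```

>>> {"op": "servo_tool", "data": {
  "series": "1 -0.0005 0 0 0 0 0;1 -0.0005 0 0 0 0 0"
}}

```text
time_s: 21.78
eef_pos: [0.5606, 0.215, 0.0383]
eef_rot: [-0.0, 0.73, 0.683, -0.0]
wrist_force: [0.2, 1.3, -0.2]
opening: -0.001
grasp_force: 0.5
```

>>> {"op": "servo_tool", "data": {
  "series": "1 -0.0005 0 0 0 0 0;1 -0.0005 0 0 0 0 0"
}}

```text
time_s: 21.95
eef_pos: [0.5606, 0.2145, 0.0383]
eef_rot: [-0.0, 0.73, 0.683, -0.0]
wrist_force: [-0.7, 0.3, 1.5]
opening: 0.003
grasp_force: 0.6
```

>>> {"op": "servo_tool", "data": {
  "series": "1 -0.0005 0 0 0 0 0;1 -0.0005 0 0 0 0 0"
}}

```text
time_s: 22.12
eef_pos: [0.5606, 0.2144, 0.0383]
eef_rot: [-0.0, 0.73, 0.683, 0.0]
wrist_force: [-0.1, 3.8, -0.7]
opening: -0.002
grasp_force: 1.6
```

>>> {"op": "servo_tool", "data": {
  "series": "1 -0.0005 0 0 0 0 0;1 -0.0005 0 0 0 0 0"
}}

```text
time_s: 22.28
eef_pos: [0.5605, 0.2142, 0.0383]
eef_rot: [-0.0, 0.73, 0.683, 0.0]
wrist_force: [0.4, 5.1, -0.0]
opening: -0.001
grasp_force: 2.7
```

Contact on the side pin. I raise the force to about 12 N and hold it.

>>> {"op": "servo_tool", "data": {
  "series": "1 -0.0005 0 0 0 0 0;1 -0.0009 0 0 0 0 0;1 -0.0009 0 0 0 0 0"
}}

```text
time_s: 22.53
eef_pos: [0.5605, 0.2141, 0.0384]
eef_rot: [-0.001, 0.73, 0.683, 0.001]
wrist_force: [0.7, 8.7, 0.2]
opening: -0.002
grasp_force: 4.3
```

>>> {"op": "servo_tool", "data": {
  "series": "1 -0.0004 0 0 0 0 0;1 -0.0008 0 0 0 0 0;1 -0.0008 0 0 0 0 0;1 -0.0008 0 0 0 0 0"
}}

```text
time_s: 22.87
eef_pos: [0.5605, 0.214, 0.0385]
eef_rot: [-0.001, 0.73, 0.683, 0.001]
wrist_force: [0.0, 11.5, -1.0]
opening: -0.001
grasp_force: 5.6
```

>>> {"op": "servo_tool", "data": {
  "series": "1 -0.0004 0 0 0 0 0;1 -0.0004 0 0 0 0 0;1 -0.0004 0 0 0 0 0;1 -0.0004 0 0 0 0 0"
}}

```text
time_s: 23.2
eef_pos: [0.5604, 0.2139, 0.0385]
eef_rot: [-0.001, 0.73, 0.683, 0.002]
wrist_force: [0.1, 12.5, 0.4]
opening: 0.002
grasp_force: 6.3
```

Held at about 12 N. I back off, raise the arm away and check.

>>> {"op": "servo_tool", "data": {
  "series": "1 0.002 0 0 0 0 0;1 0.005 0 0 0 0 0;1 0.01 0 0 0 0 0;1 0.012 0 -0.02 0 0 0;1 0.012 0 -0.055 0 0 0;1 0.02 0 -0.09 0 0 0;1 0.05 -0.03 -0.12 0 0 0;1 0.08 -0.06 -0.12 0 0 0;1 0.1 -0.1 -0.12 0 0 0;1 0.1 -0.14 -0.12 0 0 0;1 0.1 -0.18 -0.12 0 0 0;1 0.1 -0.18 -0.12 0 0 0"
}}

```text
time_s: 24.2
eef_pos: [0.3807, 0.3233, 0.1568]
eef_rot: [-0.001, 0.729, 0.684, -0.003]
wrist_force: [1.1, -0.4, 0.6]
opening: 0.003
grasp_force: 0.0
```

Run:
```python
from pl import *
info(); plate('a7.png')
```

```text
t 24.20 [0.3807 0.3233 0.1568] fix mm [-150.9  143.1] yawY -3.64 Ffix [ 1.07 -0.31] [ 1.05 -0.38  0.61] T [ 0.    0.03 -0.03] open 0.003 grip 0.0 [0.47 0.13 1.88 0.   1.14 0.53]
plate area 911 ((273.6922607421875, 219.487548828125), (41.13430404663086, 40.40185546875), 5.04245138168335) [[-10.8, 35.3], [84.4, 36.6], [84.1, -59.7], [-11.0, -60.2]] centre [ 36.7 -12. ]
```

View pics/a7.png

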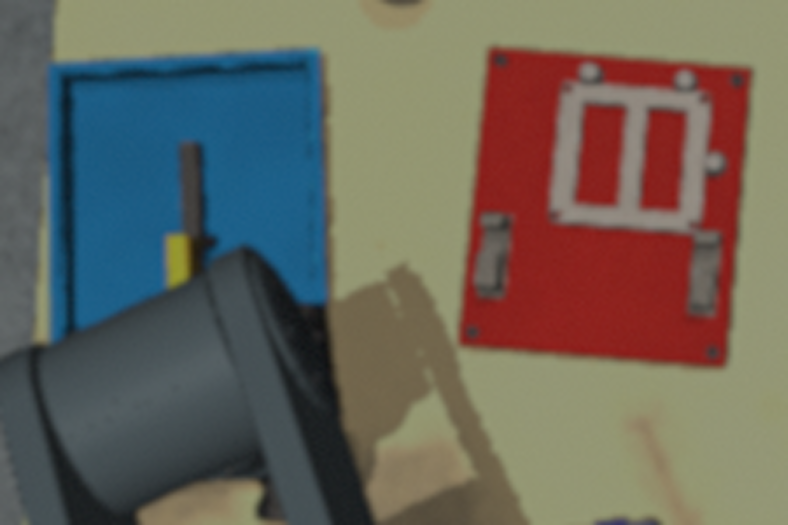

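The tray half sits on all three pins: crop (590,72), (685,80) and (713,162). Its centre is at about (36.7, -14), because the -y edge in the printed numbers is clipped by my mask. The bar is undisturbed, so I hand in.

```bash
python3 -c "
from bench import ctrl
print(ctrl.hand_in())"
```

```text
the job is handed in; nothing more can be done
None
```

I handed the job in at about 24 s: the bar stands on its feet in the blue tray and the tray half is home on all three pins, pressed with about 10–11 N on the end pins and 12 N on the side pin; no verdict was shown.

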